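# Open the ratchet bench clamp off a glued vase stand

## Robot

A 6-joint arm with a two-finger parallel gripper is mounted at the origin on a cart in front of the work surface, level with it; the furniture and walls round the work are solid. World frame = base frame: x ahead of the robot, y to its left, z up, the work surface at z = 0. Lengths are in m, angles in degrees, forces in N, time in s.
With the tool pointing down it reaches from about 0.4 to 0.825 m from the base axis. Payload 7 kg.
Tool frame: the origin (TCP) lies at the very end of the fingers, on their centre line; the grasp point (between the pads) lies 19 mm behind it; z points along the fingers, y is the line along which they close (so a half turn about z gives the same grasp; the last joint's range is limited). The gripper opens to 88 mm and grips with 3 to 60 N. Pads are 19 mm wide; open, the fingers measure 130 mm over their backs; the gripper's body (78 mm by 193 mm) begins 47 mm behind the grasp point.
Start: joints at [84.059, 20.546, 0.682, 0, -70.136, -16.507], TCP at [0.258, 0.624, 0.227] pointing down, gripper open.
Joint ranges: [-176.03, 176.03], [-82.01, 121.73], [-58.28, 71.71], [-173.87, 95.51], [-174.79, -0.11], [-173.66, 173.66]. Speed limits (degrees/s): [136.94, 136.94, 172.46, 180, 180, 180].

## Interface

Orientations are given as [roll, pitch, yaw] about the fixed x, y, z axes, in that order (R = Rz(yaw) Ry(pitch) Rx(roll)).
In Python, from plant import get_obs, snapshot, camera_params, close_job, boxes_of, cut_out, landmark_of gives the robot as it stands.
- The arm moves only by the shell command python3 -m inch 'ROWS' [OPENING]. ROWS is text: rows parted by semicolons, each of 6 numbers parted by spaces: the shift along the tool's x, y, z in units of 30 cm (1.0 is 30 cm), then the turn, a rotation vector about the tool's x, y, z in units of pi rad (1.0 is pi rad). A call has 1 to 10 rows; each row is the pose to reach, as a shift and turn from the pose commanded when the call began, along the tool's axes at that moment, turning the shorter way round; what a row does not reach only later rows make up. A row lasts 1/12 s, in which the tool goes at most 41.7 mm and 7.16 degrees, less where a joint would pass 70% of its speed; a pose out of reach is approached as far as the arm can. A call with a number of a shift or a turn outside -1 to 1 is refused whole. A call with a gripper value outside its range is refused whole. OPENING is the closure, from -1 (fully open) to 1 (shut), set as the call begins (- or left out, the last holds). The fingers move at their own pace and stop on an object; the grip force is fixed at half the most. Time passes only in rows, so rows that repeat a pose let the fingers close. It gives the time, the measured TCP pose, the force, the opening and the grip force at its end, in the units of the state.
- get_obs(): the state, without advancing time (a new reading comes with each control period).
- snapshot(name): name is "side" or "top" or "wrist"; returns the picture (480x640x3 uint8, red, green, blue); there is no depth.
- camera_params(name): a dict with "mtx" (3x3 intrinsics, pixels), "k1" (the pictures are not rectified: a ray, as slopes to the right and down, at radius r is drawn at 1 + k1 r^2 times it, then the intrinsics apply), "rvec" (rotation vector, rad) and "tvec" (3), from world to camera coordinates, as OpenCV has them. Camera axes: x right, y down, z forward; pixel columns grow to the right and rows downward; lengths in m; the calibration is good to about 2 mm. A picture is of the moment at which its call begins: read the wrist's pose just before it. camera_params takes no time and is no camera call; for the wrist camera it gives the pose at the moment of the call.
- close_job(): hands the job in; it is judged then, once.
Trained networks look in the newest picture that a camera, given by its name, has taken for a name from the list of things; names that differ only in an ending like _2 or _b are one class to them, and where a whole thing is asked for, a point or a joint stands for the part that bears it (a point fixed in the world has none). Each returns a list of dicts, best first, with "p" (0 to 1); they miss things now and then, are a little off and sometimes report something else, mostly with a low value. They report only what shows in the picture. A call takes as long as a camera call.
- boxes_of(camera, thing): "rect" ([left, top, width, height] in pixels, round what is visible of it).
- cut_out(camera, thing): "pixels" (480x640 bool, what is visible of it) and "rect" ([left, top, width, height] in pixels, round what is visible of it).
- landmark_of(camera, thing): "uv" ([column, row] in pixels: a listed point, or the origin of a listed thing).
The state is a dict: "clock": time; "joint_pos": joint angles; "qvel": joint speeds; "tau": joint torques, N m; "tool_pos": TCP position; "orientation": TCP orientation; "force": force on the tool from outside, world axes, zero at the start; "moment": the same for the moment, N m; "opening": finger opening in m; "gripper_force": force on a finger pad.
Only numpy, scipy, OpenCV 4.12 (cv2) and the standard library are available. Lean on these libraries where they do the work, as an engineer would, in place of code of your own. Each camera call takes 0.05 s, during which the arm holds its last target. There are 200 camera calls.

## Task

The glue on the wooden vase stand has set. Press down the red release button on the bench clamp's sliding jaw and, keeping it pressed, push the jaw back along its toothed bar until it stands against the brass stop collar; then take the hand away. Work gently with the fingertips only: grip and lift nothing, and leave the stand, the collar and the mug, jar and saucer nearby where they are.

Things in the scene. Friction and masses are not known exactly. Their poses are not given: they have to be found in the camera images.
- clamp: fixed blue bench clamp, 306 x 52 mm foot plate; level steel bar with ratchet teeth (8 mm pitch) in its underside. Origin on the worktop under the bar's centreline; +x runs along the bar the way the sliding jaw opens (away from the stand), +y to the side where the stand lies. Bar x -123 to 163 mm, heads within y +-20 mm; jaws reach to y = 108 mm, at most 47 mm high; end foot at x 152 to 168 mm
- jaw (a joint): sliding jaw (its head on the bar 48 x 40 mm, top at z = 67 mm): m opened from its place at the stand (0 = clamped, at most 0.095). It slides stiffly (about 4 N, so a push of 10 N is ample); the ratchet blocks opening until the release is pressed
- release (a joint): red button on the sliding head: m pressed straight down (0 up, 0.010 bottomed). Spring 3 N at first, 7.5 N when bottomed. The pawl is clear of the teeth from 0.004 on; let go, it springs back in or rests on a tooth. Pushing hard on the jaw before pressing makes the pawl bind
- release_top (a point): centre of the red button's top face, 30 mm along the bar x 28 mm across, z = 80 mm when up. The head's top round it lies 13 mm lower. It travels with the jaw. Axes as clamp
- thumb_rest (a point): point at z = 88 mm in the middle of the flat upright thumb rest (34 mm across the bar, 8 mm thick, z 67 to 102 mm) on the sliding head, on the face toward the button; 19 mm from the button's centre, 4 mm from its edge, on the opening side. A fingertip on the button bears on this face to push the jaw back. Axes as clamp
- jaw_back (a point): middle of the sliding head's back (opening side) face, z = 45 mm, which comes to stand against the collar; 27 mm from the button's centre along the bar. Axes as clamp
- collar_face (a point): middle (z = 45 mm) of the face that the sliding head meets on the brass stop collar, 14 mm along the bar x 30 mm across, z 23 to 59 mm, with a thumbscrew on top to z = 73 mm. Screwed tight on the bar, 55 to 85 mm behind jaw_back at the start; it slips only above about 90 N
- stand: square dark hardwood vase stand, 84 x 84 x 34 mm, loose on the worktop between the jaws; origin at the centre of its underside
- glaze_jar: small glass jar of blue enamel powder with a black lid, 49 mm across, 59 mm high; origin at the centre of its underside
- mug: green and white tea mug, 86 mm across (120 mm with handle), 88 mm high; origin at the centre of its underside
- saucer: small palette saucer with teal glaze, 80 mm across, 26 mm high; origin at the centre of its underside

How it is judged:
By the outcome, as a careful person would: the job done as asked, in the order asked, and still so for the second after the job is handed in, with the robot touching nothing.
It also fails if it takes over 35 s, if anything falls off the work surface, if the arm or the gripper's body presses on something with over 40 N, if the wrist force passes 120 N, or if a joint passes its speed limit or range.

## Working session

There is one attempt and no reset: what is moved stays moved. The work goes in short steps, Python scripts to look and compute and a shell command to move; the robot and the scene stay as the last step left them, time stands still between calls to the robot, and variables do not carry over. Pictures are saved under pics/ and viewed, at most 10 in all, crops included, and the job is handed in when it is done.

```bash
mkdir -p pics; ls; cat > h.py <<'E'
import numpy as np, cv2
from plant import *
from scipy.spatial.transform import Rotation as R
def snap(c,f=None):
    p=camera_params(c); im=snapshot(c)
    if f: cv2.imwrite('pics/'+f,im[:,:,::-1])
    return p,im
def ray(p,uv):
    K=np.array(p['mtx']);d=np.array([p['k1'],0,0,0,0.])
    # exact r-> inverse
    x,y=cv2.undistortPointsIter(np.array([[uv]],float),K,d,None,None,(3,50,1e-10))[0,0] if hasattr(cv2,'undistortPointsIter') else cv2.undistortPoints(np.array([[uv]],float),K,d)[0,0]
    M=cv2.Rodrigues(np.array(p['rvec'],float))[0];t=np.array(p['tvec'],float).ravel()
    v=M.T@np.array([x,y,1]);return -M.T@t,v/np.linalg.norm(v)
def atz(p,uv,z):
    o,v=ray(p,uv);return o+v*(z-o[2])/v[2]
def tri(rs):
    A=0;b=0
    for o,v in rs:
        P=np.eye(3)-np.outer(v,v);A=A+P;b=b+P@o
    x=np.linalg.solve(A,b);return x,[np.linalg.norm((np.eye(3)-np.outer(v,v))@(x-o))*1e3 for o,v in rs]
def proj(p,X):
    return cv2.projectPoints(np.array(X,float).reshape(-1,3),np.array(p['rvec'],float),np.array(p['tvec'],float),np.array(p['mtx']),np.array([p['k1'],0,0,0,0.]))[0][:,0]
E
python3 - <<'E'
from h import *
np.set_printoptions(precision=4,suppress=True)
pts={}
for c in ['side','top','wrist']:
    p,im=snap(c,c+'0.png')
    print(c,ray(p,(320,240)))
    for n in ['release_top','thumb_rest','jaw_back','collar_face','clamp','stand']:
        l=landmark_of(c,n)
        if l: print(c,n,[ (np.round(a['uv'],1),round(a['p'],2)) for a in l[:2]]); pts.setdefault(n,[]).append(ray(p,l[0]['uv'])) if l[0]['p']>.3 else 0
for n in pts:
    if len(pts[n])>1: print(n,*tri(pts[n]))
o=get_obs();print(o['clock'],o['tool_pos'],o['orientation'],o['force'])
E
```

```text
pics
side (array([ 0.3304, -0.6745,  0.5458]), array([ 0.3673,  0.7752, -0.514 ]))
side thumb_rest [(array([246.2, 280.1]), 0.91)]
side jaw_back [(array([242.2, 301. ]), 0.67)]
side collar_face [(array([203.8, 315.8]), 0.79)]
side clamp [(array([276.9, 314.5]), 0.59)]
side stand [(array([316.3, 341.3]), 0.68)]
top (array([ 0.5689, -0.0057,  0.9955]), array([ 0.0284,  0.008 , -0.9996]))
top release_top [(array([344., 277.]), 0.8)]
top thumb_rest [(array([361.4, 145.4]), 0.63), (array([348. , 291.6]), 0.57)]
top jaw_back [(array([346.2, 297.1]), 0.58)]
top collar_face [(array([343.1, 335.1]), 0.7)]
top clamp [(array([345.9, 267.9]), 0.95)]
top stand [(array([384.6, 243.3]), 0.96)]
wrist (array([0.3274, 0.5959, 0.3852]), array([-0.2562,  0.1055, -0.9609]))
thumb_rest [ 0.6253 -0.0503  0.1055] [np.float64(125.78246729264872), np.float64(125.78246729264872)]
jaw_back [ 0.4935 -0.0448  0.046 ] [np.float64(2.142984997822933), np.float64(2.1429849978229147)]
collar_face [ 0.4272 -0.0411  0.0341] [np.float64(0.20336247235093222), np.float64(0.20336247235101462)]
clamp [ 0.5474 -0.0467  0.0014] [np.float64(1.4170464456972216), np.float64(1.4170464456973209)]
stand [ 0.5913 -0.1188 -0.0154] [np.float64(1.4942447879694576), np.float64(1.4942447879694967)]
1.05 [0.2578 0.6238 0.2266] [-179.9987   -0.0001  -22.4487] [-0.4692  0.2186 -0.2425]
```

View pics/top0.png

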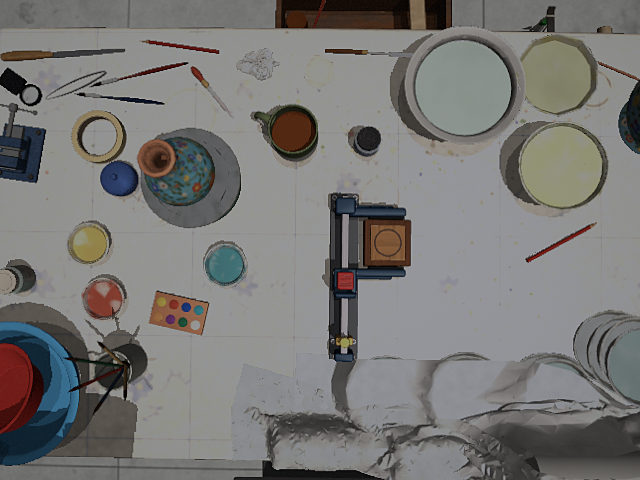

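View pics/side0.png

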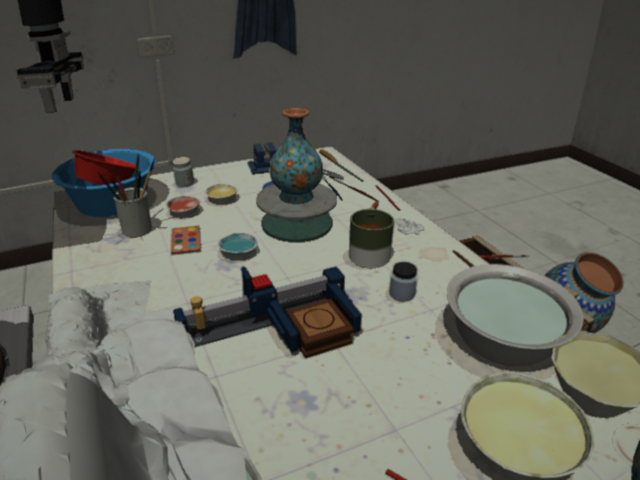

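```bash
python3 - <<'E'
from h import *
np.set_printoptions(precision=4,suppress=True)
p=camera_params('top')
for n,uv,z in [('release',(344,277),.08),('thumb',(348,291.6),.088),('back',(346.2,297.1),.045),('collar',(343.1,335.1),.045),('clamp',(345.9,267.9),0),('stand',(384.6,243.3),0)]: print(n,atz(p,uv,z))
for n in ['mug','glaze_jar','saucer']:
    l=landmark_of('top',n); print(n,[(np.round(atz(p,a['uv'],0),3),a['p'],np.round(a['uv'])) for a in l[:2]])
E
```

```text
release [ 0.5323 -0.0399  0.08  ]
thumb [ 0.5081 -0.0466  0.088 ]
back [ 0.4955 -0.0454  0.045 ]
collar [ 0.4287 -0.0406  0.045 ]
clamp [ 0.546  -0.0463  0.    ]
stand [ 0.5923 -0.1176  0.    ]
mug [(array([0.794, 0.064, 0.   ]), 0.62, array([288., 135.]))]
glaze_jar [(array([ 0.781, -0.083,  0.   ]), 0.78, array([366., 142.]))]
saucer [(array([0.55 , 0.173, 0.   ]), 0.94, array([228., 264.]))]
```

The top view shows the bar along about world −x: button at (344,281), thumb rest just below it, collar at (344,342), and covered heaps from about row 360. In the side view the jaw is against the stand, and the brush pot lies between the arm and the clamp. I'll raise the arm, swing over and close the fingers, then look from the wrist.

```bash
python3 -m inch '0 0 -.35 0 0 0;0 0 -.35 0 0 0;0 0 -.35 0 0 0;.1 .1 -.35 0 0 0;.8 .87 -.35 0 0 0;.8 .87 -.35 0 0 0;.8 .87 -.35 0 0 0;.8 .87 -.35 0 0 0;.8 .87 -.35 0 0 0;.8 .87 -.35 0 0 0' 1
python3 - <<'E'
from h import *
o=get_obs();Rm=R.from_euler('xyz',o['orientation'],degrees=True)
T=R.from_euler('xyz',[180,0,0],degrees=True)
print(o['tool_pos'],o['orientation'],Rm.inv().apply(np.array([.49,-.045,.30])-o['tool_pos'])/.3,(Rm.inv()*T).as_rotvec()/np.pi)
E
```

```text
clock: 2.03
tool_pos: [0.3587, 0.3482, 0.3318]
orientation: [-180.0, -0.0, -22.4]
force: [0.5, -0.6, 0.6]
opening: 0.0266
gripper_force: 0.0
[0.35874781 0.34815223 0.3318471 ] [-1.79955222e+02 -5.53401255e-03 -2.24225384e+01] [0.90429191 1.04463043 0.10542797] [-2.39566653e-04 -7.90279746e-05 -1.24569639e-01]
```

```bash
python3 -m inch '.9 1 0 0 0 -.124;.9 1 0 0 0 -.124;.9 1 0 0 0 -.124;.9 1 0 0 0 -.124;.9 1 0 0 0 -.124;.9 1 0 0 0 -.124;.9 1 0 0 0 -.124;.9 1 0 0 0 -.124;.9 1 0 0 0 -.124;.9 1 0 0 0 -.124'
python3 -m inch '0 0 .1 0 0 0;0 0 .1 0 0 0;0 0 .1 0 0 0;0 0 .1 0 0 0'
cat > look.py <<'E'
from h import *
import sys,pickle
np.set_printoptions(precision=4,suppress=True)
o=get_obs();print(o['clock'],o['tool_pos'],o['orientation'])
p,im=snap('wrist',sys.argv[1])
D=pickle.load(open('d.pkl','rb')) if len(sys.argv)>2 else {}
Z=dict(release_top=.08,thumb_rest=.088,jaw_back=.045,collar_face=.045,clamp=0,stand=0)
for n in Z:
    l=landmark_of('wrist',n)
    for a in l[:1]: print(n,a['uv'],round(a['p'],2),atz(p,a['uv'],Z[n]));D.setdefault(n,[]).append(ray(p,a['uv']))
pickle.dump(D,open('d.pkl','wb'))
for n in D:
    if len(D[n])>1: print(n,*tri(D[n]))
E
python3 look.py w1.png
```

```text
clock: 2.87
tool_pos: [0.4938, -0.0327, 0.332]
orientation: [-180.0, -0.1, -0.1]
force: [0.6, 1.0, -0.2]
opening: 0.0005
gripper_force: 0.0
clock: 3.2
tool_pos: [0.4938, -0.0299, 0.3027]
orientation: [180.0, -0.1, -0.1]
force: [0.9, 0.2, 0.4]
opening: 0.0
gripper_force: 0.0
3.2 [ 0.4938 -0.0299  0.3027] [179.9794  -0.0538  -0.0838]
release_top [333.9, 169.6] 0.65 [ 0.5268 -0.0421  0.08  ]
thumb_rest [335.8, 194.2] 0.62 [ 0.5054 -0.0438  0.088 ]
jaw_back [331.5, 191.7] 0.82 [ 0.5006 -0.041   0.045 ]
collar_face [333.2, 259.0] 0.67 [ 0.4282 -0.0433  0.045 ]
clamp [329.4, 135.2] 0.78 [ 0.555  -0.0396  0.    ]
stand [403.2, 99.0] 0.59 [ 0.592  -0.1177  0.    ]
```

View pics/w1.png

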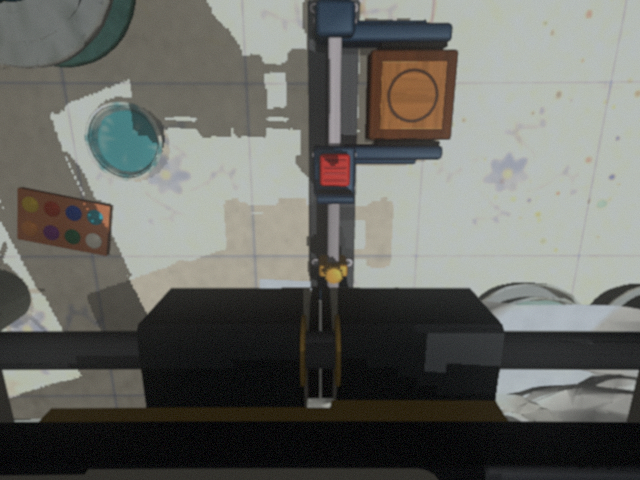

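Wrist view: red button at (334,170), thumb rest at (334,197), collar with thumbscrew at (333,272), and the bar vertical in the image. Next is a second wrist view for triangulation, with the colour centroid used for the button.

```bash
python3 -m inch '-.15 .04 .15 0 0 0;-.15 .04 .15 0 0 0;-.15 .04 .15 0 0 0;-.15 .04 .15 0 0 0;-.15 .04 .15 0 0 0'
cat >> look.py <<'E'
pickle.dump((p,im),open(sys.argv[1]+'.pkl','wb'))
E
python3 look.py w2.png a
cat > red.py <<'E'
from h import *
import sys
def red(im,mk=None):
    h=cv2.cvtColor(im,cv2.COLOR_RGB2HSV);m=(((h[...,0]<8)|(h[...,0]>172))&(h[...,1]>170)&(h[...,2]>90)).astype(np.uint8)
    n,l,s,c=cv2.connectedComponentsWithStats(m);return [(s[i],c[i]) for i in range(1,n) if s[i][4]>200]
if __name__=='__main__':
    for f in sys.argv[1:]: print(f,red(cv2.imread('pics/'+f)[:,:,::-1].copy()))
E
python3 red.py w1.png w2.png top0.png side0.png
```

```text
clock: 3.97
tool_pos: [0.4495, -0.0418, 0.2576]
orientation: [-180.0, -0.1, -0.1]
force: [0.5, -0.7, 0.6]
opening: 0.0003
gripper_force: 0.0
3.9667 [ 0.4495 -0.0418  0.2576] [-179.999    -0.1062   -0.0909]
release_top [320.0, 118.5] 0.76 [ 0.5272 -0.0412  0.08  ]
thumb_rest [324.3, 144.0] 0.85 [ 0.5082 -0.0446  0.088 ]
jaw_back [321.3, 150.8] 0.7 [ 0.5002 -0.0424  0.045 ]
collar_face [323.3, 227.9] 0.85 [ 0.4299 -0.0442  0.045 ]
clamp [320.8, 119.3] 0.71 [ 0.5272 -0.042   0.    ]
stand [402.3, 44.7] 0.65 [ 0.5929 -0.1174  0.    ]
release_top [ 0.5273 -0.0416  0.0853] [np.float64(0.357522371037422), np.float64(0.35752237103742984)]
thumb_rest [ 0.509  -0.0437  0.1086] [np.float64(0.7159944999956399), np.float64(0.7159944999956606)]
jaw_back [ 0.4996 -0.0418  0.0379] [np.float64(0.5932452655578927), np.float64(0.5932452655579017)]
collar_face [ 0.4334 -0.0434  0.0598] [np.float64(0.6597732012395446), np.float64(0.6597732012395582)]
clamp [ 0.5338 -0.0482 -0.605 ] [np.float64(5.756681660925402), np.float64(5.75668166092525)]
stand [ 0.5916 -0.116   0.0082] [np.float64(0.12278902454718034), np.float64(0.12278902454719169)]
w1.png []
w2.png [(array([305, 101,   9,  36, 222], dtype=int32), array([308.72522523, 118.06306306]))]
top0.png [(array([   0,  343,   33,   91, 1820], dtype=int32), array([ 13.46813187, 377.81703297]))]
side0.png []
```

View pics/w2.png

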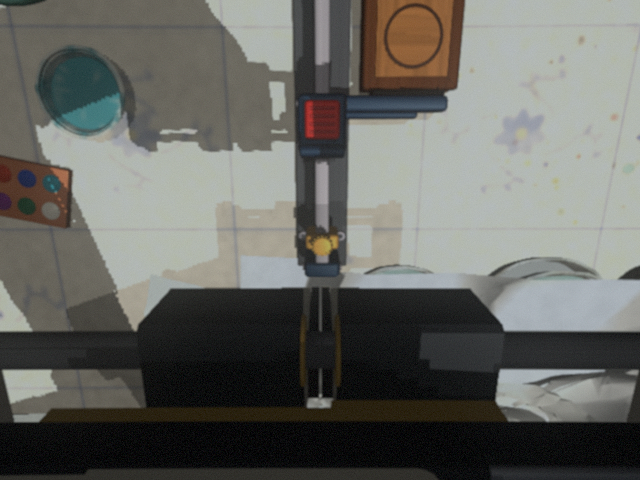

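Button at (323,119) and collar at (322,245) in this view. Rims of covered objects show at (400,268) and (530,262), so I'll check how high those are beside the push's end position.

```bash
python3 - <<'E'
from h import *
import pickle
np.set_printoptions(precision=4,suppress=True)
# wrist params at w1: same orientation, shift by TCP
p2=pickle.load(open('w2.png.pkl','rb'))[0]
ptop=camera_params('top');ps=camera_params('side')
for z in (0,.05,.1,.15):
    print(z,'w2 rims',atz(p2,(400,268),z)[:2],atz(p2,(530,260),z)[:2],'top',atz(ptop,(463,354),z)[:2],atz(ptop,(545,354),z)[:2])
for X in ([.41,-.14,.136],[.41,.055,.136],[.39,-.14,.05],[.41,-.14,0],[.39,-.1,0.]): print(X,'side px',proj(ps,X),'top',proj(ptop,X))
w=cv2.imread('pics/side0.png')[230:480,0:330];cv2.imwrite('pics/sc.png',cv2.resize(w,None,fx=2.2,fy=2.2,interpolation=2))
t=cv2.imread('pics/top0.png')[320:440,300:520];cv2.imwrite('pics/tc.png',cv2.resize(t,None,fx=3.5,fy=3.5,interpolation=2))
E
```

```text
0 w2 rims [ 0.3738 -0.127 ] [ 0.3827 -0.2647] top [ 0.3894 -0.264 ] [ 0.3905 -0.4164]
0.05 w2 rims [ 0.3919 -0.1167] [ 0.3997 -0.2379] top [ 0.3984 -0.2511] [ 0.3995 -0.3958]
0.1 w2 rims [ 0.41   -0.1064] [ 0.4168 -0.211 ] top [ 0.4074 -0.2381] [ 0.4084 -0.3752]
0.15 w2 rims [ 0.4281 -0.0961] [ 0.4338 -0.1842] top [ 0.4164 -0.2251] [ 0.4174 -0.3545]
[0.41, -0.14, 0.136] side px [[200.1911 303.2727]] top [[407.3838 355.9738]]
[0.41, 0.055, 0.136] side px [[172.2191 234.9786]] top [[284.9695 354.6501]]
[0.39, -0.14, 0.05] side px [[193.6117 355.0634]] top [[399.7047 358.254 ]]
[0.41, -0.14, 0] side px [[211.3769 376.0568]] top [[395.9784 342.1832]]
[0.39, -0.1, 0.0] side px [[191.841  362.0502]] top [[374.2219 352.8511]]
```

View pics/sc.png

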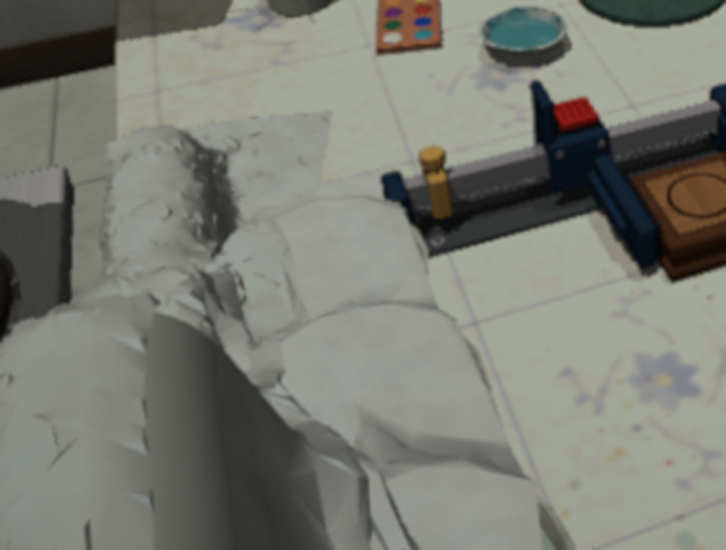

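The heaps are low (about 5 cm) and at x < 0.40, so the gripper body at z ≥ 0.136 clears them. I'll move above the button with the tip about 4 mm short of the thumb rest.

```bash
python3 -m inch '.12 .004 .1 0 0 0;.243 .004 .2 0 0 0;.243 .004 .3 0 0 0;.243 .004 .4 0 0 0;.243 .004 .49 0 0 0;.243 .004 .49 0 0 0;.243 .004 .49 0 0 0'
python3 - <<'E'
from h import *
o=get_obs();print(o['tool_pos'],o['force'])
p,im=snap('wrist');cv2.imwrite('pics/w3.png',im[:,:,::-1])
p,im=snap('side');cv2.imwrite('pics/s3.png',cv2.resize(im[230:350,170:350,::-1],None,fx=3.5,fy=3.5))
a=cv2.imread('pics/w3.png');b=cv2.imread('pics/s3.png')
cv2.imwrite('pics/c3.png',np.hstack([cv2.resize(a[240:480,200:440],(300,300)),cv2.resize(b,(450,300))]))
E
```

```text
clock: 4.9
tool_pos: [0.5209, -0.0438, 0.1088]
orientation: [179.9, 0.2, -0.1]
force: [0.3, -0.9, 0.4]
opening: 0.0004
gripper_force: 0.0
[ 0.52085545 -0.04379832  0.10881696] [ 0.26882412 -0.89317966  0.40560017]
```

View pics/c3.png

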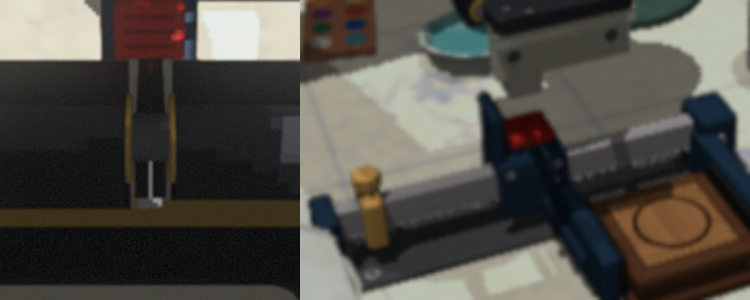

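The side crop shows the tip hovering over the button and clear of the thumb rest. Now I'll press in small steps.

```bash
python3 -m inch '.005 0 .03 0 0 0;.005 0 .06 0 0 0;.005 0 .083 0 0 0;.005 0 .083 0 0 0;.005 0 .083 0 0 0'
python3 -m inch '0 0 .013 0 0 0;0 0 .013 0 0 0;0 0 .013 0 0 0'
python3 -m inch '0 0 .01 0 0 0;0 0 .01 0 0 0;0 0 .01 0 0 0'
```

```text
clock: 5.42
tool_pos: [0.5225, -0.0436, 0.0843]
orientation: [180.0, 0.1, -0.1]
force: [0.5, -0.5, -0.4]
opening: 0.0003
gripper_force: 0.0
clock: 5.67
tool_pos: [0.5229, -0.0435, 0.0807]
orientation: [180.0, 0.0, -0.1]
force: [-0.0, -0.1, -0.2]
opening: -0.0
gripper_force: 0.0
clock: 5.92
tool_pos: [0.5232, -0.0434, 0.078]
orientation: [180.0, -0.0, -0.1]
force: [-1.0, -0.5, 3.1]
opening: 0.0012
gripper_force: 1.8
```

Contact at z ≈ 0.08 and 3 N. I'll press about 5 mm more.

```bash
python3 -m inch '0 0 .009 0 0 0;0 0 .017 0 0 0;0 0 .017 0 0 0;0 0 .017 0 0 0'
```

```text
clock: 6.25
tool_pos: [0.5232, -0.0434, 0.0728]
orientation: [180.0, -0.0, -0.1]
force: [-1.9, 0.4, 5.9]
opening: 0.0005
gripper_force: 3.0
```

Pressed about 7 mm, so the pawl is clear. Now push back slowly.

```bash
python3 -m inch '-.008 0 0 0 0 0;-.016 0 0 0 0 0;-.024 0 0 0 0 0;-.032 0 0 0 0 0;-.04 0 0 0 0 0;-.048 0 0 0 0 0'
```

```text
clock: 6.75
tool_pos: [0.5114, -0.0429, 0.0739]
orientation: [-180.0, -0.3, -0.1]
force: [4.8, -0.3, 4.9]
opening: 0.0005
gripper_force: 2.7
```

```bash
python3 -m inch '-.014 0 .004 0 0 0;-.028 0 .004 0 0 0;-.042 0 .004 0 0 0;-.056 0 .004 0 0 0;-.07 0 .004 0 0 0;-.084 0 .004 0 0 0;-.098 0 .004 0 0 0;-.112 0 .004 0 0 0;-.126 0 .004 0 0 0;-.14 0 .004 0 0 0'
```

```text
clock: 7.58
tool_pos: [0.4694, -0.0428, 0.0728]
orientation: [-180.0, -0.3, -0.1]
force: [4.4, -2.0, 5.4]
opening: 0.0008
gripper_force: 2.9
```

```bash
python3 -m inch '-.01 0 0 0 0 0;-.02 0 0 0 0 0;-.03 0 0 0 0 0;-.038 0 0 0 0 0;-.046 0 0 0 0 0;-.046 0 0 0 0 0'
python3 - <<'E'
from h import *
np.set_printoptions(precision=4,suppress=True)
ps,im=snap('side');a=im[230:350,130:330]
for n,z in [('jaw_back',.045),('collar_face',.045),('thumb_rest',.088)]:
    for l in landmark_of('side',n)[:1]: print(n,l,atz(ps,l['uv'],z))
cv2.imwrite('pics/s4.png',cv2.resize(a[:,:,::-1],None,fx=4,fy=4,interpolation=2))
E
```

```text
clock: 8.08
tool_pos: [0.4551, -0.0428, 0.0726]
orientation: [-180.0, -0.3, -0.1]
force: [2.8, -0.5, 5.6]
opening: 0.0006
gripper_force: 3.0
jaw_back {'uv': [203.9, 311.5], 'p': 0.92} [ 0.4281 -0.0443  0.045 ]
collar_face {'uv': [208.7, 311.6], 'p': 0.84} [ 0.435  -0.0476  0.045 ]
thumb_rest {'uv': [208.7, 286.5], 'p': 0.55} [ 0.4414 -0.0414  0.088 ]
```

View pics/s4.png

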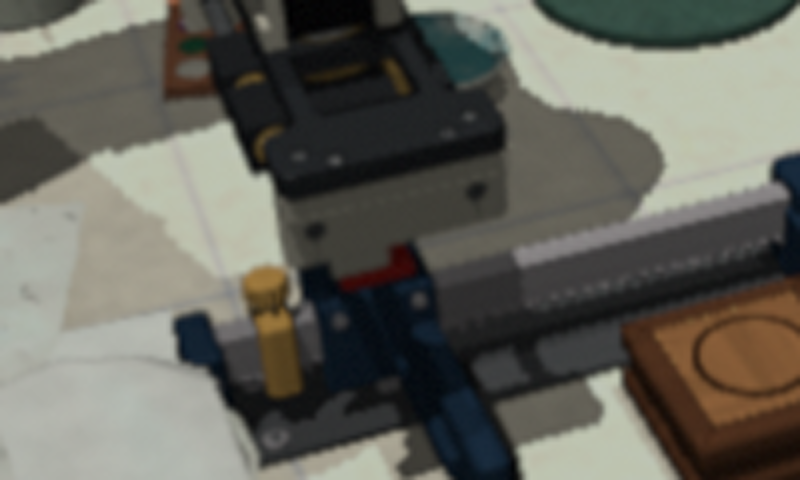

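A small gap remains between the collar (around x 300 in the crop) and the head (around x 325). I'll keep going gently until the force rises.

```bash
python3 -m inch '-.007 0 0 0 0 0;-.014 0 0 0 0 0;-.02 0 0 0 0 0;-.02 0 0 0 0 0'
python3 -m inch '-.004 0 0 0 0 0;-.008 0 0 0 0 0;-.008 0 0 0 0 0'
```

```text
clock: 8.62
tool_pos: [0.4491, -0.0428, 0.0726]
orientation: [-180.0, -0.3, -0.1]
force: [3.0, -0.6, 5.5]
opening: 0.0004
gripper_force: 3.0
clock: 8.87
tool_pos: [0.4469, -0.0428, 0.0726]
orientation: [-180.0, -0.3, -0.1]
force: [3.4, -0.9, 6.4]
opening: 0.0003
gripper_force: 3.0
```

```bash
python3 -m inch '-.004 0 0 0 0 0;-.008 0 0 0 0 0;-.008 0 0 0 0 0'
python3 -m inch '-.004 0 0 0 0 0;-.008 0 0 0 0 0;-.008 0 0 0 0 0'
```

```text
clock: 9.12
tool_pos: [0.4464, -0.0425, 0.073]
orientation: [-179.9, -0.5, -0.0]
force: [9.8, -3.6, 1.4]
opening: 0.0004
gripper_force: 6.4
clock: 9.37
tool_pos: [0.4464, -0.0423, 0.0734]
orientation: [-179.9, -0.7, 0.0]
force: [18.7, -7.8, -5.7]
opening: 0.0003
gripper_force: 11.6
```

It's firmly against the collar: the force rises and x stays at 0.4464. I'll relax the push, then lift straight up.

```bash
python3 -m inch '.007 0 0 0 0 0;.013 0 0 0 0 0;.013 0 0 0 0 0'
python3 -m inch '0 0 -.01 0 0 0;0 0 -.02 0 0 0;0 0 -.03 0 0 0;0 0 -.04 0 0 0;.004 0 -.08 0 0 0;.01 0 -.15 0 0 0;.01 0 -.25 0 0 0;.01 0 -.35 0 0 0;.01 0 -.35 0 0 0;.01 0 -.35 0 0 0'
python3 - <<'E'
from h import *
np.set_printoptions(precision=4,suppress=True)
ps,im=snap('side');a=im[230:350,130:330]
cv2.imwrite('pics/s5.png',cv2.resize(a[:,:,::-1],None,fx=4,fy=4,interpolation=2))
p,im=snap('top')
for n in ['mug','glaze_jar','saucer','stand']:
    l=landmark_of('top',n); print(n,[(np.round(atz(p,a['uv'],0),3),a['p']) for a in l[:1]])
E
```

```text
clock: 9.62
tool_pos: [0.4465, -0.0426, 0.0726]
orientation: [-179.9, -0.3, -0.1]
force: [4.9, 0.4, 5.0]
opening: -0.0001
gripper_force: 4.0
clock: 10.45
tool_pos: [0.4474, -0.0429, 0.1778]
orientation: [-179.9, -0.2, -0.1]
force: [0.7, 0.2, -0.1]
opening: 0.0004
gripper_force: 0.0
mug [(array([0.786, 0.062, 0.   ]), 0.93)]
glaze_jar [(array([ 0.772, -0.077,  0.   ]), 0.8)]
saucer [(array([0.548, 0.176, 0.   ]), 0.93)]
stand [(array([ 0.598, -0.117,  0.   ]), 0.7)]
```

View pics/s5.png

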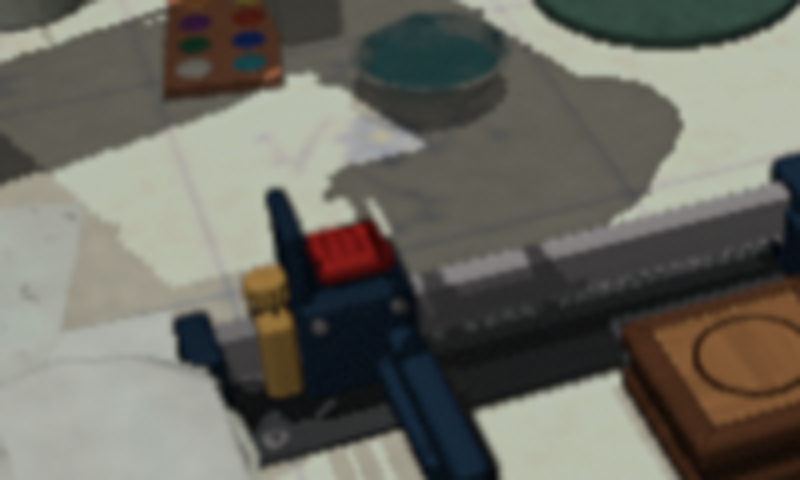

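The head stands against the collar with no gap (crop x ≈ 300), the button is up again, and the stand and other things haven't moved. Handing in.

```bash
python3 -c "
from plant import *
print(close_job())"
```

```text
the job is handed in; nothing more can be done
None
```

I pressed the release, pushed the jaw back against the brass collar and took the hand away; the last pictures show no gap and the stand, collar, mug, jar and saucer in place, and the job is handed in at about 10.6 s.

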